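# Roll two dowels onto the glue-up lines of a craft board

### The job

The two wooden dowels on the white marking board will be the side rails of a toy ladder. With a fingertip on top of it, roll first the left dowel and then the right one inwards until each lies centred along the black line nearest to it, ready for the rungs to be glued. Only roll the dowels, do not pick up or drag them, and leave the jars, lid and tools where they are.

Things in the scene. Friction and masses are not known exactly. Their poses are not given: they have to be found in the camera images.
- dowel_left: Loose wooden dowel, 24 mm thick, 120 mm long, 35-70 g, lying on the left (+y) part of the board, 40 to 80 mm outward of the left line and nearly parallel to it. Origin: its centre, on its axis, 12 mm above the board; its upper side is at world z = 0.036. x axis along its length (y, z turn as it rolls). Moves at half the speed of a finger drawn over its top; stops within mm when let go.
- dowel_right: Loose wooden dowel, 24 mm thick, 120 mm long, 35-70 g, lying on the right (-y) part of the board, 40 to 80 mm outward of the right line and nearly parallel to it. Origin: its centre, on its axis, 12 mm above the board; its upper side is at world z = 0.036. x axis along its length (y, z turn as it rolls). Moves at half the speed of a finger drawn over its top; stops within mm when let go.
- line_left (a point): Middle of the left drawn line, on the board's top face (world z = 0.012). Its x axis runs along the line (away from the robot), y across the board to the left, z up. The line is a 5 mm wide, 170 mm long black stripe across the white board.
- line_right (a point): Middle of the right drawn line, on the board's top face (world z = 0.012). Its x axis runs along the line (away from the robot), y across the board to the left, z up. The line is a 5 mm wide, 170 mm long black stripe across the white board.
- board: White marking board fixed on the table, 200 mm (x) by 380 mm (y), 12 mm thick; origin at the centre of its underside; the two parallel lines run along its x axis, 55 mm to either side of its centre (110 mm apart).
- lid: loose white plastic jar lid, 42 mm across, 14 mm high with its knob, lying on the board between the two lines; origin at the centre of its underside
- jar_gold: loose glass bead jar with a brass lid, 50 mm across, 54 mm high, standing on the table beyond the board's far edge; origin at the centre of its underside
- jar_red: loose clear bead jar with a red lid, 48 mm across, 65 mm high, standing beyond the board's far edge; origin at the centre of its underside
- pot: loose open white plastic cup, 44 mm across, 55 mm high, standing beyond the board's far edge; origin at the centre of its underside
- brush: loose paint brush with a dark wooden handle, 170 mm long, lying on the table to the left of the board; origin near the middle of its length, on the table
- glue_gun: loose blue hot-glue gun, about 170 mm long and 30 mm thick, lying on its side on the table to the right of the board; origin under its barrel, on the table
Mind the look-alikes: they are no part of the job. What is shaped like the dowel_left but yellow is not meant. What is shaped like the dowel_right but orange is not meant.

How it is judged:
By the outcome, as a careful person would: the job done as asked, in the order asked, and still so for the second after the job is handed in, with the robot touching nothing.
It also fails if it takes over 72 s, if anything falls off the work surface, if the arm or the gripper's body presses on something with over 40 N, if the wrist force passes 120 N, or if a joint passes its speed limit or range.

### The arm

A 6-joint arm with a two-finger parallel gripper is mounted at the origin on the work surface. World frame = base frame: x ahead of the robot, y to its left, z up, the work surface at z = 0. Lengths are in m, angles in rad, forces in N, time in s.
With the tool pointing down it reaches from about 0.3 to 0.775 m from the base axis. Payload 14.6 kg.
Tool frame: the origin (TCP) lies on the centre line of the jaws, within the pads' length; the fingertips stand ctrl.tcp_to_tips ahead of it and the grasp point (between the pads) lies 2 mm behind it (ctrl.tcp_to_tips is the distance from the TCP to the fingertips, in m); z points along the fingers, y is the line along which they close (so a half turn about z gives the same grasp; the last joint's range is limited). The gripper opens to 94 mm and grips with 3 to 60 N. Pads are 16 mm wide; open, the fingers measure 119 mm over their backs; the gripper's body (75 mm by 177 mm) begins 78 mm behind the grasp point.
Start: joints at [1.047, 0.3, 1.521, -0, 1.321, -0.067], TCP at [0.243, 0.494, 0.222] pointing down, gripper open.
Joint ranges: [-3.03, 3.03], [-0.79, 2.21], [0.23, 2.52], [-1.04, 4.18], [0, 3.07], [-2.55, 2.55]. Speed limits (rad/s): [2.22, 2.22, 2.57, 3.14, 3.14, 3.14].

### API

Orientations are given as [roll, pitch, yaw] about the fixed x, y, z axes, in that order (R = Rz(yaw) Ry(pitch) Rx(roll)).
In Python, from station import telemetry, viewer, hand_in, ctrl gives the robot as it stands.
- The arm moves only by the tool step_arm, never from a script. Its argument "plan" is a list of rows, each an object of numbers: "dx", "dy", "dz": the shift along the tool's x, y, z scaled (see below); "rx", "ry", "rz": the turn, a rotation vector about the tool's x, y, z scaled (see below); "claw": the closure, from 0 (fully open) to 1 (shut). In form: [{"dx": .., "dy": .., "dz": .., "rx": .., "ry": .., "rz": .., "claw": ..}, ...]. A call has 1 to 10 rows; each row shifts and turns the commanded pose from where the row before left it, along the tool's axes as they then stand; what a row does not reach is not made up. The controller multiplies each number of a shift by 0.1 m and each number of a turn by 90 degrees. A row lasts 1/10 s, in which the tool goes at most 50 mm and 8.59 degrees, less where a joint would pass 70% of its speed; a pose out of reach is approached as far as the arm can. A call with a number of a shift or a turn outside -1 to 1 is refused whole. A call with a gripper value outside its range is refused whole. The fingers move at their own pace and stop on an object; "grip_force" is the grip in N (left out, the last holds). Time passes only in rows, so rows that do not move let the fingers close. It gives the time, the measured TCP pose, the force, the opening and the grip force at its end, in the units of the state.
- telemetry.get_obs(): the state, without advancing time (a new reading comes with each control period).
- viewer.camera(name): name is "scene" or "top"; returns a dict with "img" (384x512x3 uint8, red, green, blue), "z_map" (384x512 float32, m along the optical axis (not along the pixel's ray), 0 where there is no reading), "fx", "fy", "cx", "cy" (pixels), "dist" ([k1, k2, p1, p2, k3] as OpenCV has them; the pictures are not rectified), "R" (3x3) and "t" (3): a world point X has camera coordinates R X + t. Camera axes: x right, y down, z forward; pixel columns grow to the right and rows downward; lengths in m; the calibration is good to about 2 mm. A picture is of the moment at which its call begins.
- hand_in(): hands the job in; it is judged then, once.
Trained networks look in a picture, given as the dict that the camera call returned (one of the last four; its "shot" number tells which), for a name from the list of things; names that differ only in an ending like _2 or _b are one class to them, and where a whole thing is asked for, a point or a joint stands for the part that bears it (a point fixed in the world has none). Each returns a list of dicts, best first, with "score" (0 to 1); they miss things now and then, are a little off and sometimes report something else, mostly with a low value. They report only what shows in the picture. A call takes as long as a camera call. They do not tell look-alikes from the thing itself.
- viewer.recognise(target, picture): "rect" ([left, top, right, bottom] in pixels, round what is visible of it).
The state is a dict: "time_s": time; "qpos": joint angles; "joint_vel": joint speeds; "tau": joint torques, N m; "ee_pos": TCP position; "eef_rot": TCP orientation; "force": force on the tool from outside, world axes, zero at the start; "moment": the same for the moment, N m; "grip_width": finger opening in m; "grip_force": force on a finger pad.
Only numpy, scipy, OpenCV 4.12 (cv2) and the standard library are available. Lean on these libraries where they do the work, as an engineer would, in place of code of your own. Each camera call takes 0.05 s, during which the arm holds its last target. There are 200 camera calls.

## Working session

There is one attempt and no reset: what is moved stays moved. The work goes in short steps, Python scripts to look and compute and a tool call to move; the robot and the scene stay as the last step left them, time stands still between calls to the robot, and variables do not carry over. Pictures are saved under pics/ and viewed, at most 10 in all, crops included, and the job is handed in when it is done.

Besides the shell and the picture viewer there is one more tool, called after "Request:" in YAML: its name, and indented under it one key for each argument. step_arm: Moves the arm, as the interface text tells. Shifts and turns lie within -1 to 1; 1 stands for 0.1 m of shift or 90 degrees of turn. Its arguments: {"type":"object","properties":{"plan":{"type":"array"},"grip_force":{"type":"number"}},"required":["plan"]}

```bash
mkdir -p pics; cat > h.py <<'E'
import numpy as np, cv2
from station import telemetry, viewer, hand_in, ctrl
def world(p,uv,z):
    K=np.array([[p['fx'],0,p['cx']],[0,p['fy'],p['cy']],[0,0,1]]);R=np.array(p['R']);t=np.array(p['t'])
    n=cv2.undistortPoints(np.array(uv,float).reshape(-1,1,2),K,np.array(p['dist'])).reshape(-1,2)
    d=np.c_[n,np.ones(len(n))]@R; c=-R.T@t
    return c+d*((z-c[2])/d[:,2])[:,None]
def save(p,n): cv2.imwrite('pics/'+n,cv2.cvtColor(p['img'],cv2.COLOR_RGB2BGR))
E
python3 - <<'E'
from h import *
o=telemetry.get_obs();print(o['time_s'],o['ee_pos'],o['eef_rot'],o['force'],o['grip_width'],ctrl.tcp_to_tips)
for n in('top','scene'):
    p=viewer.camera(n);save(p,n+'0.png')
    for t in('dowel_left','dowel_right','line_left','line_right','board','lid'):
        for r in viewer.recognise(t,p)[:4]:
            b=r['rect'];print(n,t,round(r['score'],2),np.round(b),world(p,[((b[0]+b[2])/2,(b[1]+b[3])/2)],.024).round(3))
E
```

```text
0.0 [0.24247667 0.49339313 0.22189614] [-3.14045445e+00 -1.08804859e-04  2.68474892e+00] [-0.26471491  0.04271146 -0.29069076] 0.09422240405483158 0.017
top dowel_left 0.68 [134. 204. 181. 223.] [[0.523 0.265 0.024]]
top dowel_left 0.61 [233. 166. 252. 210.] [[0.584 0.041 0.024]]
top dowel_right 0.75 [365. 269. 406. 291.] [[ 0.336 -0.316  0.024]]
top dowel_right 0.71 [319. 176. 342. 220.] [[ 0.551 -0.189  0.024]]
top line_left 0.96 [203. 145. 357. 247.] [[ 0.56  -0.058  0.024]]
top line_left 0.47 [378. 167. 436. 214.] [[ 0.564 -0.389  0.024]]
top line_right 0.59 [203. 146. 357. 246.] [[ 0.561 -0.058  0.024]]
top board 0.55 [204. 143. 360. 248.] [[ 0.561 -0.063  0.024]]
top lid 0.63 [268. 201. 286. 214.] [[ 0.531 -0.049  0.024]]
scene dowel_left 0.86 [318. 240. 359. 277.] [[0.707 0.246 0.024]]
scene dowel_left 0.81 [253. 188. 268. 228.] [[0.586 0.045 0.024]]
scene dowel_left 0.73 [325. 191. 370. 209.] [[0.538 0.274 0.024]]
scene dowel_right 0.82 [164. 172. 192. 207.] [[ 0.552 -0.184  0.024]]
scene line_left 0.81 [146. 157. 301. 258.] [[ 0.595 -0.054  0.024]]
scene line_right 0.82 [147. 160. 300. 253.] [[ 0.591 -0.053  0.024]]
scene board 0.92 [146. 157. 302. 254.] [[ 0.589 -0.053  0.024]]
scene lid 0.6 [221. 183. 238. 202.] [[ 0.547 -0.043  0.024]]
```

View pics/top0.png

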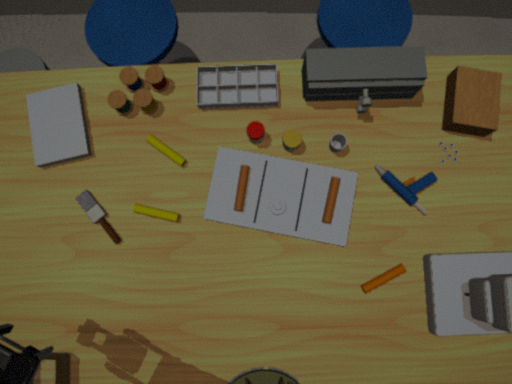

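View pics/scene0.png

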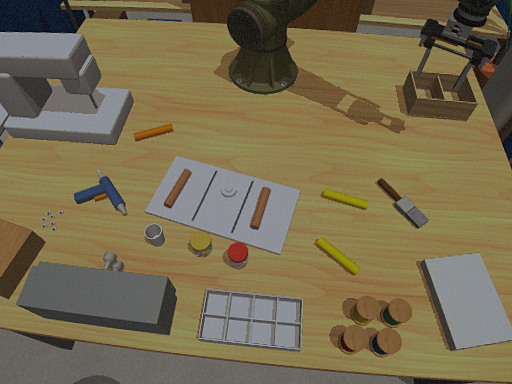

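The dowels are the brown ones on the board, at top-view (242,188) on the left and (331,200) on the right. The look-alikes are yellow at (166,150) and (157,213), and orange at (383,278), all on the table. The lines are at (260,191) and (302,199), with the lid at (278,207) between them.

```bash
cat >> h.py <<'E'
def line(pts): # centre, direction(+x)
    c=(pts.min(0)+pts.max(0))/2; vx,vy,x0,y0=cv2.fitLine(pts[:,:2].astype(np.float32),cv2.DIST_L2,0,.01,.01).ravel()
    d=np.array([vx,vy])*np.sign(vx); m=pts[:,:2].mean(0); s=(pts[:,:2]-m)@d
    return m+d*(s.min()+s.max())/2, d, s.max()-s.min()
def measure(cam):
    p=viewer.camera(cam); im=p['img']; hsv=cv2.cvtColor(im,cv2.COLOR_RGB2HSV)
    H,W=im.shape[:2]; uv=np.stack(np.meshgrid(np.arange(W),np.arange(H)),-1).reshape(-1,2)
    w=world(p,uv,.012).reshape(H,W,3)
    C=np.array([.561,-.058]); yaw=YAW[0]
    ex=np.array([np.cos(yaw),np.sin(yaw)]); ey=np.array([-ex[1],ex[0]])
    l=np.stack([(w[...,:2]-C)@ex,(w[...,:2]-C)@ey],-1)
    onb=(abs(l[...,0])<.09)&(abs(l[...,1])<.185)
    brown=onb&(hsv[...,1]>110)&(hsv[...,2]>50)&((hsv[...,0]<16)|(hsv[...,0]>172))
    dark=onb&(hsv[...,2]<75)&(hsv[...,1]<110)
    out={}
    for nm,m,z in(('dowel',brown,.024),('line',dark,.012)):
        n,lab,st,ce=cv2.connectedComponentsWithStats(m.astype(np.uint8),connectivity=8)
        for i in range(1,n):
            if st[i,4]<25: continue
            v,u=np.where(lab==i); c,d,L=line(world(p,np.c_[u,v],z))
            print(cam,nm,'px',ce[i].round(1),st[i,4],'c',c.round(4),'yaw',np.degrees(np.arctan2(d[1],d[0])).round(2),'L',round(L,3))
    return p
YAW=[-.19]
E
python3 - <<'E'
from h import *
for c in('top','scene'):
    p=measure(c)
    if c=='top': cv2.imwrite('pics/crop0.png',cv2.resize(cv2.cvtColor(p['img'][135:255,195:370],cv2.COLOR_RGB2BGR),None,fx=4,fy=4,interpolation=2))
E
```

```text
top dowel px [241.5 187.9] 356 c [0.5849 0.0425] yaw -10.36 L 0.119
top dowel px [330.9 199.8] 371 c [ 0.5464 -0.1893] yaw -15.1 L 0.121
top line px [260.  191.6] 84 c [ 0.5773 -0.0062] yaw -12.81 L 0.164
top line px [301.1 199.3] 95 c [ 0.5528 -0.1134] yaw -12.72 L 0.163
scene dowel px [177.1 188. ] 318 c [ 0.545  -0.1879] yaw -14.85 L 0.128
scene dowel px [260.4 207.1] 322 c [0.5827 0.0438] yaw -10.18 L 0.127
scene line px [241.6 207.1] 53 c [ 0.5767 -0.0056] yaw -12.7 L 0.16
scene line px [200.1 203.5] 37 c [ 0.5798 -0.1189] yaw -13.24 L 0.106
```

View pics/crop0.png

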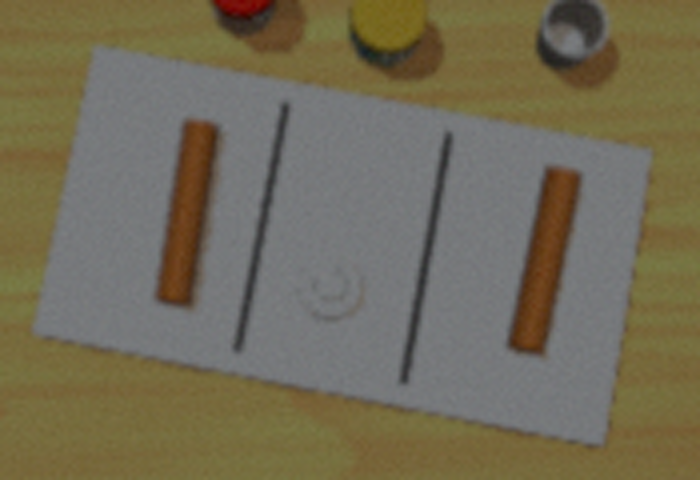

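Request:
step_arm:
  plan:
    - {"rz": 0.0916, "claw": 0.4}
    - {"rz": 0.0916, "claw": 0.4}
    - {"rz": 0.0916, "claw": 0.4}
    - {"rz": 0.0916, "claw": 0.4}
    - {"rz": 0.0916, "claw": 0.4}
    - {"rz": 0.0916, "claw": 0.4}
    - {"rz": 0.0916, "claw": 0.4}
    - {"rz": 0.0916, "claw": 0.4}
    - {"rz": 0.0916, "claw": 0.4}
    - {"claw": 0.4}

```text
$.plan[0]: bad value
```

Request:
step_arm:
  plan:
    - {"dx": 0, "dy": 0, "dz": 0, "rx": 0, "ry": 0, "rz": 0.0916, "claw": 0.4}
    - {"dx": 0, "dy": 0, "dz": 0, "rx": 0, "ry": 0, "rz": 0.0916, "claw": 0.4}
    - {"dx": 0, "dy": 0, "dz": 0, "rx": 0, "ry": 0, "rz": 0.0916, "claw": 0.4}
    - {"dx": 0, "dy": 0, "dz": 0, "rx": 0, "ry": 0, "rz": 0.0916, "claw": 0.4}
    - {"dx": 0, "dy": 0, "dz": 0, "rx": 0, "ry": 0, "rz": 0.0916, "claw": 0.4}
    - {"dx": 0, "dy": 0, "dz": 0, "rx": 0, "ry": 0, "rz": 0.0916, "claw": 0.4}
    - {"dx": 0, "dy": 0, "dz": 0, "rx": 0, "ry": 0, "rz": 0.0916, "claw": 0.4}
    - {"dx": 0, "dy": 0, "dz": 0, "rx": 0, "ry": 0, "rz": 0.0916, "claw": 0.4}
    - {"dx": 0, "dy": 0, "dz": 0, "rx": 0, "ry": 0, "rz": 0.0916, "claw": 0.4}
    - {"dx": 0, "dy": 0, "dz": 0, "rx": 0, "ry": 0, "rz": 0, "claw": 0.4}

```text
time_s: 1.8
ee_pos: [0.2426, 0.4936, 0.2224]
eef_rot: [3.142, -0.0, 1.387]
force: [-0.2, -0.1, -0.2]
grip_width: 0.0563
grip_force: 0.0
```

Request:
step_arm:
  plan:
    - {"dx": -0.312, "dy": 0.348, "dz": 0, "rx": 0, "ry": 0, "rz": 0, "claw": 0.4}
    - {"dx": -0.312, "dy": 0.348, "dz": 0, "rx": 0, "ry": 0, "rz": 0, "claw": 0.4}
    - {"dx": -0.312, "dy": 0.348, "dz": 0, "rx": 0, "ry": 0, "rz": 0, "claw": 0.4}
    - {"dx": -0.312, "dy": 0.348, "dz": 0, "rx": 0, "ry": 0, "rz": 0, "claw": 0.4}
    - {"dx": -0.312, "dy": 0.348, "dz": 0, "rx": 0, "ry": 0, "rz": 0, "claw": 0.4}
    - {"dx": -0.312, "dy": 0.348, "dz": 0, "rx": 0, "ry": 0, "rz": 0, "claw": 0.4}
    - {"dx": -0.312, "dy": 0.348, "dz": 0, "rx": 0, "ry": 0, "rz": 0, "claw": 0.4}
    - {"dx": -0.312, "dy": 0.348, "dz": 0, "rx": 0, "ry": 0, "rz": 0, "claw": 0.4}
    - {"dx": -0.312, "dy": 0.348, "dz": 0, "rx": 0, "ry": 0, "rz": 0, "claw": 0.4}
    - {"dx": -0.312, "dy": 0.348, "dz": 0, "rx": 0, "ry": 0, "rz": 0, "claw": 0.4}

```text
time_s: 2.8
ee_pos: [0.5297, 0.1223, 0.2226]
eef_rot: [3.141, -0.0, 1.395]
force: [0.6, 0.6, 0.3]
grip_width: 0.0562
grip_force: 0.0
```

Request:
step_arm:
  plan:
    - {"dx": -0.312, "dy": 0.348, "dz": 0, "rx": 0, "ry": 0, "rz": 0, "claw": 0.4}
    - {"dx": -0.312, "dy": 0.348, "dz": 0, "rx": 0, "ry": 0, "rz": 0, "claw": 0.4}
    - {"dx": 0, "dy": 0, "dz": 0.4, "rx": 0, "ry": 0, "rz": 0, "claw": 0.4}
    - {"dx": 0, "dy": 0, "dz": 0.4, "rx": 0, "ry": 0, "rz": 0, "claw": 0.4}
    - {"dx": 0, "dy": 0, "dz": 0.4, "rx": 0, "ry": 0, "rz": 0, "claw": 0.4}
    - {"dx": 0, "dy": 0, "dz": 0.35, "rx": 0, "ry": 0, "rz": 0, "claw": 0.4}
    - {"dx": 0, "dy": 0, "dz": 0, "rx": 0, "ry": 0, "rz": 0, "claw": 0.4}
    - {"dx": 0, "dy": 0, "dz": 0, "rx": 0, "ry": 0, "rz": 0, "claw": 0.4}

```text
time_s: 3.6
ee_pos: [0.5863, 0.0502, 0.0684]
eef_rot: [3.141, -0.0, 1.392]
force: [-0.3, 0.0, 0.5]
grip_width: 0.0565
grip_force: 0.0
```

Request:
step_arm:
  plan:
    - {"dx": 0, "dy": 0, "dz": 0.13, "rx": 0, "ry": 0, "rz": 0, "claw": 0.4}
    - {"dx": 0, "dy": 0, "dz": 0.02, "rx": 0, "ry": 0, "rz": 0, "claw": 0.4}
    - {"dx": 0, "dy": 0, "dz": 0.005, "rx": 0, "ry": 0, "rz": 0, "claw": 0.4}
    - {"dx": 0, "dy": 0, "dz": 0, "rx": 0, "ry": 0, "rz": 0, "claw": 0.4}

```text
time_s: 4.0
ee_pos: [0.5865, 0.0502, 0.0531]
eef_rot: [3.14, -0.0, 1.39]
force: [-0.9, -0.3, 4.4]
grip_width: 0.0564
grip_force: 2.0
```

Request:
step_arm:
  plan:
    - {"dx": -0.03, "dy": 0, "dz": 0.002, "rx": 0, "ry": 0, "rz": 0, "claw": 0.4}
    - {"dx": -0.05, "dy": 0, "dz": 0, "rx": 0, "ry": 0, "rz": 0, "claw": 0.4}
    - {"dx": -0.05, "dy": 0, "dz": 0, "rx": 0, "ry": 0, "rz": 0, "claw": 0.4}
    - {"dx": -0.05, "dy": 0, "dz": 0, "rx": 0, "ry": 0, "rz": 0, "claw": 0.4}
    - {"dx": -0.05, "dy": 0, "dz": 0, "rx": 0, "ry": 0, "rz": 0, "claw": 0.4}
    - {"dx": -0.03, "dy": 0, "dz": 0, "rx": 0, "ry": 0, "rz": 0, "claw": 0.4}
    - {"dx": -0.01, "dy": 0, "dz": 0, "rx": 0, "ry": 0, "rz": 0, "claw": 0.4}
    - {"dx": 0, "dy": 0, "dz": 0, "rx": 0, "ry": 0, "rz": 0, "claw": 0.4}
    - {"dx": 0, "dy": 0, "dz": 0, "rx": 0, "ry": 0, "rz": 0, "claw": 0.4}

```text
time_s: 4.9
ee_pos: [0.5816, 0.0235, 0.053]
eef_rot: [3.14, -0.0, 1.39]
force: [-2.5, 0.2, 7.6]
grip_width: 0.0562
grip_force: 3.8
```

```bash
python3 - <<'E'
from h import *
p=measure('scene')
save(p,'s1.png');p=measure('top')
print(telemetry.get_obs()['time_s'])
E
```

```text
scene dowel px [177.2 188. ] 319 c [ 0.545  -0.1878] yaw -14.68 L 0.128
scene dowel px [250.9 220.4] 100 c [0.6245 0.0234] yaw -16.73 L 0.042
scene line px [204.7 193.7] 59 c [ 0.5514 -0.1127] yaw -12.86 L 0.165
scene line px [246.1 195.4] 863 c [ 0.569 -0.005] yaw -13.43 L 0.176
top dowel px [330.9 199.8] 373 c [ 0.5467 -0.1894] yaw -15.16 L 0.12
top line px [223.5 164.9] 51 c [0.6482 0.0897] yaw 4.15 L 0.047
top line px [266.2 175. ] 209 c [ 0.6168 -0.0232] yaw -6.3 L 0.085
top line px [244.7 171.1] 111 c [0.6323 0.0382] yaw 77.91 L 0.072
top line px [241.4 195.7] 939 c [0.5629 0.0311] yaw 78.33 L 0.195
top line px [299.5 207.9] 54 c [ 0.5285 -0.1079] yaw -12.83 L 0.087
top line px [233.8 206.9] 32 c [0.5365 0.0645] yaw 31.94 L 0.028
top line px [232.2 216.9] 48 c [0.5113 0.0674] yaw -52.01 L 0.047
top line px [262.  215.8] 47 c [ 0.5101 -0.0102] yaw 65.63 L 0.035
5.0
```

View pics/s1.png

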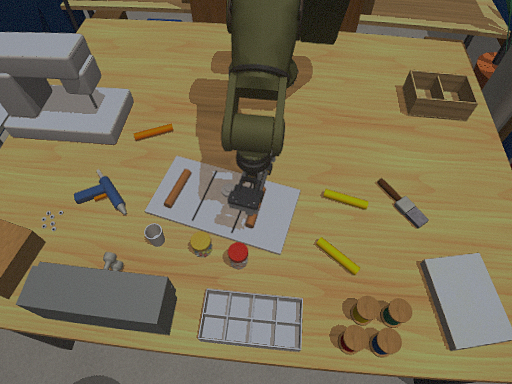

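Request:
step_arm:
  plan:
    - {"dx": 0, "dy": 0, "dz": -0.1, "rx": 0, "ry": 0, "rz": 0, "claw": 0.4}
    - {"dx": 0.122, "dy": 0, "dz": 0, "rx": 0, "ry": 0, "rz": 0, "claw": 0.4}
    - {"dx": 0, "dy": 0, "dz": 0, "rx": 0, "ry": 0, "rz": 0, "claw": 0.4}
    - {"dx": 0, "dy": 0, "dz": 0.08, "rx": 0, "ry": 0, "rz": 0, "claw": 0.4}
    - {"dx": 0, "dy": 0, "dz": 0.015, "rx": 0, "ry": 0, "rz": 0, "claw": 0.4}
    - {"dx": 0, "dy": 0, "dz": 0.005, "rx": 0, "ry": 0, "rz": 0, "claw": 0.4}
    - {"dx": 0, "dy": 0, "dz": 0, "rx": 0, "ry": 0, "rz": 0, "claw": 0.4}

```text
time_s: 5.7
ee_pos: [0.5837, 0.0357, 0.0527]
eef_rot: [3.14, -0.0, 1.39]
force: [-5.3, 1.5, 17.3]
grip_width: 0.0564
grip_force: 9.1
```

Request:
step_arm:
  plan:
    - {"dx": -0.03, "dy": 0, "dz": 0, "rx": 0, "ry": 0, "rz": 0.003, "claw": 0.4}
    - {"dx": -0.05, "dy": 0, "dz": 0, "rx": 0, "ry": 0, "rz": 0.006, "claw": 0.4}
    - {"dx": -0.05, "dy": 0, "dz": 0, "rx": 0, "ry": 0, "rz": 0.006, "claw": 0.4}
    - {"dx": -0.05, "dy": 0, "dz": 0, "rx": 0, "ry": 0, "rz": 0.006, "claw": 0.4}
    - {"dx": -0.05, "dy": 0, "dz": 0, "rx": 0, "ry": 0, "rz": 0.006, "claw": 0.4}
    - {"dx": -0.03, "dy": 0, "dz": 0, "rx": 0, "ry": 0, "rz": 0, "claw": 0.4}
    - {"dx": 0, "dy": 0, "dz": 0, "rx": 0, "ry": 0, "rz": 0, "claw": 0.4}
    - {"dx": 0, "dy": 0, "dz": 0, "rx": 0, "ry": 0, "rz": 0, "claw": 0.4}

```text
time_s: 6.5
ee_pos: [0.5789, 0.0098, 0.0527]
eef_rot: [3.139, -0.0, 1.347]
force: [-0.9, -1.7, 15.5]
grip_width: 0.0567
grip_force: 7.7
```

Request:
step_arm:
  plan:
    - {"dx": 0, "dy": 0, "dz": -0.1, "rx": 0, "ry": 0, "rz": 0, "claw": 0.4}
    - {"dx": 0, "dy": -0.3, "dz": -0.4, "rx": 0, "ry": 0, "rz": 0, "claw": 0.4}
    - {"dx": 0, "dy": -0.45, "dz": -0.2, "rx": 0, "ry": 0, "rz": 0, "claw": 0.4}
    - {"dx": 0, "dy": -0.45, "dz": 0, "rx": 0, "ry": 0, "rz": 0, "claw": 0.4}
    - {"dx": 0, "dy": -0.4, "dz": 0, "rx": 0, "ry": 0, "rz": 0, "claw": 0.4}
    - {"dx": 0, "dy": 0, "dz": 0, "rx": 0, "ry": 0, "rz": 0, "claw": 0.4}

```text
time_s: 7.1
ee_pos: [0.4183, 0.0462, 0.1213]
eef_rot: [-3.139, 0.0, 1.348]
force: [0.7, -0.4, 0.4]
grip_width: 0.0566
grip_force: 0.0
```

```bash
python3 - <<'E'
from h import *
p=measure('scene')
p=measure('top');save(p,'t2.png')
o=telemetry.get_obs();print(o['time_s'],o['ee_pos'],o['eef_rot'])
E
```

```text
scene dowel px [177.1 188. ] 314 c [ 0.545 -0.188] yaw -14.83 L 0.128
scene dowel px [250.7 204.6] 318 c [0.5773 0.0177] yaw -10.7 L 0.124
scene line px [241.6 207.1] 53 c [ 0.5767 -0.0056] yaw -12.7 L 0.16
scene line px [200.2 203. ] 33 c [ 0.5798 -0.1191] yaw -13.38 L 0.106
top dowel px [251.8 188. ] 338 c [0.5839 0.0155] yaw -10.89 L 0.113
top dowel px [330.8 200. ] 372 c [ 0.5464 -0.1893] yaw -15.08 L 0.121
top line px [246.  212.6] 544 c [0.5602 0.0023] yaw -37.25 L 0.186
top line px [301.1 199.4] 77 c [ 0.553  -0.1136] yaw -12.75 L 0.162
7.2 [0.42213017 0.04563072 0.12203267] [ 3.14086505e+00 -1.42548220e-04  1.34783710e+00]
```

View pics/t2.png

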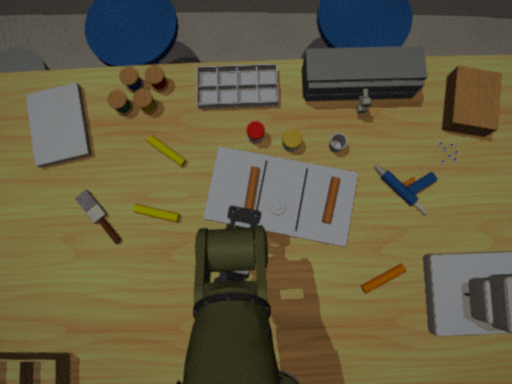

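Request:
step_arm:
  plan:
    - {"dx": 0.124, "dy": 0.205, "dz": 0, "rx": 0, "ry": 0, "rz": -0.023, "claw": 0.1}
    - {"dx": 0, "dy": 0.45, "dz": 0, "rx": 0, "ry": 0, "rz": 0, "claw": 0.1}
    - {"dx": 0, "dy": 0.48, "dz": 0, "rx": 0, "ry": 0, "rz": 0, "claw": 0.1}
    - {"dx": 0, "dy": 0.47, "dz": 0.2, "rx": 0, "ry": 0, "rz": 0, "claw": 0.1}
    - {"dx": 0, "dy": 0, "dz": 0.38, "rx": 0, "ry": 0, "rz": 0, "claw": 0.1}
    - {"dx": 0, "dy": 0, "dz": 0, "rx": 0, "ry": 0, "rz": 0, "claw": 0.1}
    - {"dx": 0, "dy": 0, "dz": 0, "rx": 0, "ry": 0, "rz": 0, "claw": 0.1}

```text
time_s: 7.9
ee_pos: [0.5813, 0.0271, 0.064]
eef_rot: [-3.14, 0.0, 1.383]
force: [-0.3, -0.4, 0.2]
grip_width: 0.0847
grip_force: 0.0
```

Request:
step_arm:
  plan:
    - {"dx": -0.045, "dy": 0, "dz": 0.07, "rx": 0, "ry": 0, "rz": 0, "claw": 0.1}
    - {"dx": 0, "dy": 0, "dz": 0.035, "rx": 0, "ry": 0, "rz": 0, "claw": 0.1}
    - {"dx": 0, "dy": 0, "dz": 0.01, "rx": 0, "ry": 0, "rz": 0, "claw": 0.1}
    - {"dx": 0, "dy": 0, "dz": 0, "rx": 0, "ry": 0, "rz": 0, "claw": 0.1}

```text
time_s: 8.3
ee_pos: [0.5807, 0.0229, 0.0533]
eef_rot: [3.141, -0.0, 1.384]
force: [-1.1, 0.3, 0.5]
grip_width: 0.0844
grip_force: 0.2
```

Request:
step_arm:
  plan:
    - {"dx": -0.02, "dy": 0, "dz": 0, "rx": 0, "ry": 0, "rz": 0.005, "claw": 0.1}
    - {"dx": -0.04, "dy": 0, "dz": 0, "rx": 0, "ry": 0, "rz": 0.007, "claw": 0.1}
    - {"dx": -0.05, "dy": 0, "dz": 0, "rx": 0, "ry": 0, "rz": 0.007, "claw": 0.1}
    - {"dx": -0.05, "dy": 0, "dz": 0, "rx": 0, "ry": 0, "rz": 0.007, "claw": 0.1}
    - {"dx": -0.04, "dy": 0, "dz": 0, "rx": 0, "ry": 0, "rz": 0.007, "claw": 0.1}
    - {"dx": -0.02, "dy": 0, "dz": 0, "rx": 0, "ry": 0, "rz": 0, "claw": 0.1}
    - {"dx": 0, "dy": 0, "dz": 0, "rx": 0, "ry": 0, "rz": 0, "claw": 0.1}
    - {"dx": 0, "dy": 0, "dz": 0, "rx": 0, "ry": 0, "rz": 0, "claw": 0.1}

```text
time_s: 9.1
ee_pos: [0.5762, 0.0008, 0.0531]
eef_rot: [3.141, -0.0, 1.331]
force: [-0.9, 0.4, 5.8]
grip_width: 0.0845
grip_force: 2.8
```

Request:
step_arm:
  plan:
    - {"dx": 0, "dy": 0, "dz": -0.1, "rx": 0, "ry": 0, "rz": 0, "claw": 0.1}
    - {"dx": 0, "dy": -0.3, "dz": -0.4, "rx": 0, "ry": 0, "rz": 0, "claw": 0.1}
    - {"dx": 0, "dy": -0.45, "dz": -0.2, "rx": 0, "ry": 0, "rz": 0, "claw": 0.1}
    - {"dx": 0, "dy": -0.48, "dz": 0, "rx": 0, "ry": 0, "rz": 0, "claw": 0.1}
    - {"dx": 0, "dy": -0.48, "dz": 0, "rx": 0, "ry": 0, "rz": 0, "claw": 0.1}
    - {"dx": 0, "dy": -0.3, "dz": 0, "rx": 0, "ry": 0, "rz": 0, "claw": 0.1}
    - {"dx": 0, "dy": 0, "dz": 0, "rx": 0, "ry": 0, "rz": 0, "claw": 0.1}

```text
time_s: 9.8
ee_pos: [0.378, 0.0493, 0.1231]
eef_rot: [-3.141, 0.0, 1.332]
force: [0.8, 0.4, 0.9]
grip_width: 0.0848
grip_force: 0.0
```

```bash
python3 - <<'E'
from h import *
p=measure('scene')
p=measure('top')
o=telemetry.get_obs();print(o['time_s'],o['ee_pos'],o['eef_rot'])
E
```

```text
scene dowel px [177.4 187.6] 308 c [ 0.5441 -0.1878] yaw -15.01 L 0.126
scene dowel px [246.7 203.6] 326 c [0.5765 0.0066] yaw -12.92 L 0.128
scene line px [199.8 204. ] 37 c [ 0.5798 -0.1189] yaw -13.1 L 0.106
top dowel px [255.9 190.2] 375 c [0.5776 0.0049] yaw -13.39 L 0.12
top dowel px [330.9 199.8] 373 c [ 0.5464 -0.1893] yaw -15.17 L 0.121
top line px [301.1 199.3] 78 c [ 0.553  -0.1136] yaw -12.73 L 0.162
9.9 [0.38106705 0.04885806 0.12341055] [ 3.14014535e+00 -4.05843458e-04  1.33165928e+00]
```

Request:
step_arm:
  plan:
    - {"dx": 0.098, "dy": 0.22, "dz": 0, "rx": 0, "ry": 0, "rz": 0, "claw": 0.1}
    - {"dx": 0, "dy": 0.45, "dz": 0, "rx": 0, "ry": 0, "rz": 0, "claw": 0.1}
    - {"dx": 0, "dy": 0.48, "dz": 0, "rx": 0, "ry": 0, "rz": 0, "claw": 0.1}
    - {"dx": 0, "dy": 0.48, "dz": 0, "rx": 0, "ry": 0, "rz": 0, "claw": 0.1}
    - {"dx": 0, "dy": 0.376, "dz": 0.2, "rx": 0, "ry": 0, "rz": 0, "claw": 0.1}
    - {"dx": 0, "dy": 0, "dz": 0.38, "rx": 0, "ry": 0, "rz": -0.011, "claw": 0.1}
    - {"dx": 0, "dy": 0, "dz": 0, "rx": 0, "ry": 0, "rz": 0, "claw": 0.1}
    - {"dx": 0, "dy": 0, "dz": 0, "rx": 0, "ry": 0, "rz": 0, "claw": 0.1}

```text
time_s: 10.7
ee_pos: [0.5779, 0.0107, 0.0647]
eef_rot: [-3.14, 0.0, 1.348]
force: [0.3, 0.3, -0.4]
grip_width: 0.0847
grip_force: 0.0
```

Request:
step_arm:
  plan:
    - {"dx": 0, "dy": 0, "dz": 0.09, "rx": 0, "ry": 0, "rz": 0, "claw": 0.1}
    - {"dx": 0, "dy": 0, "dz": 0.025, "rx": 0, "ry": 0, "rz": 0, "claw": 0.1}
    - {"dx": 0, "dy": 0, "dz": 0.003, "rx": 0, "ry": 0, "rz": 0, "claw": 0.1}
    - {"dx": 0, "dy": 0, "dz": 0, "rx": 0, "ry": 0, "rz": 0, "claw": 0.1}

```text
time_s: 11.1
ee_pos: [0.5781, 0.011, 0.0535]
eef_rot: [3.141, -0.0, 1.349]
force: [0.1, -0.4, 0.1]
grip_width: 0.0848
grip_force: 0.0
```

Request:
step_arm:
  plan:
    - {"dx": -0.02, "dy": 0, "dz": 0, "rx": 0, "ry": 0, "rz": 0, "claw": 0.1}
    - {"dx": -0.04, "dy": 0, "dz": 0, "rx": 0, "ry": 0, "rz": 0, "claw": 0.1}
    - {"dx": -0.05, "dy": 0, "dz": 0, "rx": 0, "ry": 0, "rz": 0, "claw": 0.1}
    - {"dx": -0.05, "dy": 0, "dz": 0, "rx": 0, "ry": 0, "rz": 0, "claw": 0.1}
    - {"dx": -0.04, "dy": 0, "dz": 0, "rx": 0, "ry": 0, "rz": 0, "claw": 0.1}
    - {"dx": -0.026, "dy": 0, "dz": 0, "rx": 0, "ry": 0, "rz": 0, "claw": 0.1}
    - {"dx": 0, "dy": 0, "dz": 0, "rx": 0, "ry": 0, "rz": 0, "claw": 0.1}
    - {"dx": 0, "dy": 0, "dz": 0, "rx": 0, "ry": 0, "rz": 0, "claw": 0.1}

```text
time_s: 11.9
ee_pos: [0.573, -0.0112, 0.053]
eef_rot: [3.142, 0.0, 1.349]
force: [-2.1, 0.3, 5.1]
grip_width: 0.0846
grip_force: 2.6
```

Request:
step_arm:
  plan:
    - {"dx": 0, "dy": 0, "dz": -0.1, "rx": 0, "ry": 0, "rz": 0, "claw": 0.1}
    - {"dx": 0, "dy": -0.3, "dz": -0.4, "rx": 0, "ry": 0, "rz": 0, "claw": 0.1}
    - {"dx": 0, "dy": -0.45, "dz": -0.2, "rx": 0, "ry": 0, "rz": 0, "claw": 0.1}
    - {"dx": 0, "dy": -0.48, "dz": 0, "rx": 0, "ry": 0, "rz": 0, "claw": 0.1}
    - {"dx": 0, "dy": -0.48, "dz": 0, "rx": 0, "ry": 0, "rz": 0, "claw": 0.1}
    - {"dx": 0, "dy": -0.3, "dz": 0, "rx": 0, "ry": 0, "rz": 0, "claw": 0.1}
    - {"dx": 0, "dy": 0, "dz": 0, "rx": 0, "ry": 0, "rz": 0, "claw": 0.1}

```text
time_s: 12.6
ee_pos: [0.3744, 0.0338, 0.1233]
eef_rot: [3.141, -0.0, 1.35]
force: [0.1, -0.1, 1.1]
grip_width: 0.0848
grip_force: 0.0
```

```bash
python3 - <<'E'
from h import *
p=measure('scene')
p=measure('top');cv2.imwrite('pics/crop3.png',cv2.resize(cv2.cvtColor(p['img'][135:255,195:370],cv2.COLOR_RGB2BGR),None,fx=4,fy=4,interpolation=2))
o=telemetry.get_obs();print(o['time_s'],o['ee_pos'],o['eef_rot'])
E
```

```text
scene dowel px [177.1 188.1] 317 c [ 0.5455 -0.188 ] yaw -14.83 L 0.127
scene dowel px [243.  202.7] 327 c [ 0.5733 -0.003 ] yaw -13.28 L 0.129
scene line px [199.9 203.9] 37 c [ 0.5798 -0.1189] yaw -13.11 L 0.106
top dowel px [259.4 190.9] 362 c [ 0.5765 -0.0045] yaw -13.18 L 0.122
top dowel px [330.9 199.9] 376 c [ 0.5464 -0.1893] yaw -15.09 L 0.121
top line px [301.2 199.1] 79 c [ 0.553  -0.1136] yaw -12.78 L 0.162
12.7 [0.37740955 0.03320725 0.12366945] [ 3.13972132e+00 -3.69416651e-04  1.34947280e+00]
```

View pics/crop3.png

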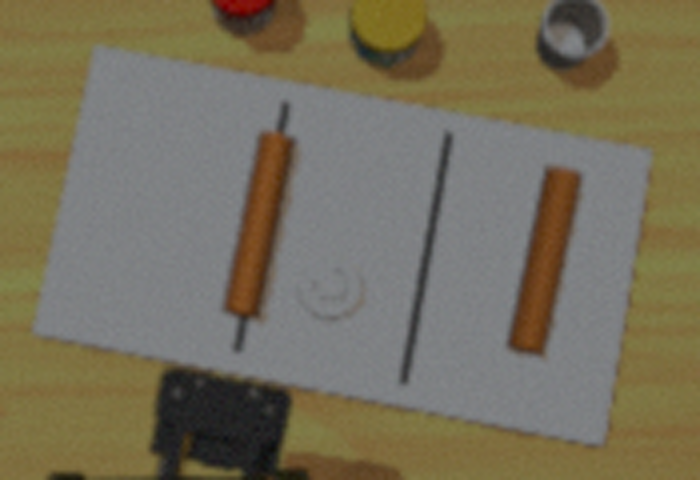

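Request:
step_arm:
  plan:
    - {"dx": 0.09, "dy": 0.22, "dz": 0, "rx": 0, "ry": 0, "rz": 0, "claw": 0.1}
    - {"dx": 0, "dy": 0.45, "dz": 0, "rx": 0, "ry": 0, "rz": 0, "claw": 0.1}
    - {"dx": 0, "dy": 0.48, "dz": 0, "rx": 0, "ry": 0, "rz": 0, "claw": 0.1}
    - {"dx": 0, "dy": 0.48, "dz": 0, "rx": 0, "ry": 0, "rz": 0, "claw": 0.1}
    - {"dx": 0, "dy": 0.384, "dz": 0.2, "rx": 0, "ry": 0, "rz": 0, "claw": 0.1}
    - {"dx": 0, "dy": 0, "dz": 0.38, "rx": 0, "ry": 0, "rz": 0, "claw": 0.1}
    - {"dx": 0, "dy": 0, "dz": 0, "rx": 0, "ry": 0, "rz": 0, "claw": 0.1}
    - {"dx": 0, "dy": 0, "dz": 0.09, "rx": 0, "ry": 0, "rz": 0, "claw": 0.1}
    - {"dx": 0, "dy": 0, "dz": 0.03, "rx": 0, "ry": 0, "rz": 0, "claw": 0.1}
    - {"dx": 0, "dy": 0, "dz": 0.003, "rx": 0, "ry": 0, "rz": 0, "claw": 0.1}

```text
time_s: 13.7
ee_pos: [0.5756, -0.0023, 0.0536]
eef_rot: [3.14, -0.0, 1.349]
force: [-0.3, 0.3, -0.7]
grip_width: 0.0845
grip_force: 0.0
```

Request:
step_arm:
  plan:
    - {"dx": -0.01, "dy": 0, "dz": 0, "rx": 0, "ry": 0, "rz": -0.003, "claw": 0.1}
    - {"dx": -0.012, "dy": 0, "dz": 0, "rx": 0, "ry": 0, "rz": -0.003, "claw": 0.1}
    - {"dx": -0.012, "dy": 0, "dz": 0, "rx": 0, "ry": 0, "rz": 0, "claw": 0.1}
    - {"dx": 0, "dy": 0, "dz": 0, "rx": 0, "ry": 0, "rz": 0, "claw": 0.1}
    - {"dx": 0, "dy": 0, "dz": 0, "rx": 0, "ry": 0, "rz": 0, "claw": 0.1}

```text
time_s: 14.2
ee_pos: [0.5748, -0.0058, 0.0531]
eef_rot: [3.141, -0.0, 1.358]
force: [-0.7, 0.1, 6.2]
grip_width: 0.0849
grip_force: 2.7
```

Request:
step_arm:
  plan:
    - {"dx": 0, "dy": 0, "dz": -0.1, "rx": 0, "ry": 0, "rz": 0, "claw": 0.1}
    - {"dx": 0, "dy": -0.3, "dz": -0.4, "rx": 0, "ry": 0, "rz": 0, "claw": 0.1}
    - {"dx": 0, "dy": -0.45, "dz": -0.2, "rx": 0, "ry": 0, "rz": 0, "claw": 0.1}
    - {"dx": 0, "dy": -0.48, "dz": 0, "rx": 0, "ry": 0, "rz": 0, "claw": 0.1}
    - {"dx": 0, "dy": -0.48, "dz": 0, "rx": 0, "ry": 0, "rz": 0, "claw": 0.1}
    - {"dx": 0, "dy": -0.3, "dz": 0, "rx": 0, "ry": 0, "rz": 0, "claw": 0.1}
    - {"dx": 0, "dy": 0, "dz": 0, "rx": 0, "ry": 0, "rz": 0, "claw": 0.1}

```text
time_s: 14.9
ee_pos: [0.3755, 0.0372, 0.123]
eef_rot: [-3.142, -0.0, 1.359]
force: [1.3, -0.7, 1.1]
grip_width: 0.0845
grip_force: 0.0
```

```bash
python3 - <<'E'
from h import *
p=measure('scene')
p=measure('top')
o=telemetry.get_obs();print(o['time_s'],o['ee_pos'],o['eef_rot'])
E
```

```text
scene dowel px [177.1 188.1] 314 c [ 0.5454 -0.188 ] yaw -14.82 L 0.129
scene dowel px [242.9 202.9] 327 c [ 0.5738 -0.0034] yaw -13.19 L 0.13
scene line px [199.9 203.7] 35 c [ 0.5798 -0.119 ] yaw -13.14 L 0.106
top dowel px [259.6 190.9] 365 c [ 0.5764 -0.005 ] yaw -13.3 L 0.121
top dowel px [330.8 199.8] 370 c [ 0.5464 -0.1892] yaw -15.3 L 0.121
top line px [301.1 199.4] 81 c [ 0.553  -0.1136] yaw -12.79 L 0.162
15.0 [0.37859175 0.03667361 0.12339564] [ 3.13983718e+00 -3.23447895e-04  1.35875339e+00]
```

Request:
step_arm:
  plan:
    - {"dx": 0.02, "dy": 0.22, "dz": 0, "rx": 0, "ry": 0, "rz": 0, "claw": 0.1}
    - {"dx": 0, "dy": 0.45, "dz": 0, "rx": 0, "ry": 0, "rz": 0, "claw": 0.1}
    - {"dx": 0, "dy": 0.48, "dz": 0, "rx": 0, "ry": 0, "rz": 0, "claw": 0.1}
    - {"dx": 0, "dy": 0.48, "dz": 0, "rx": 0, "ry": 0, "rz": 0, "claw": 0.1}
    - {"dx": 0, "dy": 0.384, "dz": 0.2, "rx": 0, "ry": 0, "rz": 0, "claw": 0.1}
    - {"dx": 0, "dy": 0, "dz": 0.38, "rx": 0, "ry": 0, "rz": 0, "claw": 0.1}
    - {"dx": 0, "dy": 0, "dz": 0, "rx": 0, "ry": 0, "rz": 0, "claw": 0.1}
    - {"dx": 0, "dy": 0, "dz": 0.09, "rx": 0, "ry": 0, "rz": 0, "claw": 0.1}
    - {"dx": 0, "dy": 0, "dz": 0.03, "rx": 0, "ry": 0, "rz": 0, "claw": 0.1}
    - {"dx": 0, "dy": 0, "dz": 0.004, "rx": 0, "ry": 0, "rz": 0, "claw": 0.1}

```text
time_s: 16.0
ee_pos: [0.5758, -0.0038, 0.0534]
eef_rot: [3.14, -0.0, 1.359]
force: [-0.6, 0.1, -0.0]
grip_width: 0.0845
grip_force: 0.0
```

Request:
step_arm:
  plan:
    - {"dx": 0, "dy": 0, "dz": 0.001, "rx": 0, "ry": 0, "rz": 0, "claw": 0.1}
    - {"dx": 0, "dy": 0, "dz": 0, "rx": 0, "ry": 0, "rz": 0, "claw": 0.1}

```text
time_s: 16.2
ee_pos: [0.5758, -0.0038, 0.0531]
eef_rot: [3.14, -0.0, 1.359]
force: [-0.4, -0.4, 4.0]
grip_width: 0.0843
grip_force: 1.9
```

Request:
step_arm:
  plan:
    - {"dx": -0.008, "dy": 0, "dz": 0.002, "rx": 0, "ry": 0, "rz": -0.003, "claw": 0.1}
    - {"dx": -0.008, "dy": 0, "dz": 0, "rx": 0, "ry": 0, "rz": -0.003, "claw": 0.1}
    - {"dx": -0.008, "dy": 0, "dz": 0, "rx": 0, "ry": 0, "rz": 0, "claw": 0.1}
    - {"dx": 0, "dy": 0, "dz": 0, "rx": 0, "ry": 0, "rz": 0, "claw": 0.1}
    - {"dx": 0, "dy": 0, "dz": 0, "rx": 0, "ry": 0, "rz": 0, "claw": 0.1}

```text
time_s: 16.7
ee_pos: [0.5753, -0.0063, 0.053]
eef_rot: [3.14, -0.0, 1.368]
force: [-1.5, 0.1, 7.5]
grip_width: 0.0842
grip_force: 3.9
```

Request:
step_arm:
  plan:
    - {"dx": 0, "dy": 0, "dz": -0.1, "rx": 0, "ry": 0, "rz": 0, "claw": 0.1}
    - {"dx": 0, "dy": -0.3, "dz": -0.4, "rx": 0, "ry": 0, "rz": 0, "claw": 0.1}
    - {"dx": 0, "dy": -0.45, "dz": -0.2, "rx": 0, "ry": 0, "rz": 0, "claw": 0.1}
    - {"dx": 0, "dy": -0.48, "dz": 0, "rx": 0, "ry": 0, "rz": 0, "claw": 0.1}
    - {"dx": 0, "dy": -0.48, "dz": 0, "rx": 0, "ry": 0, "rz": 0, "claw": 0.1}
    - {"dx": 0, "dy": -0.3, "dz": 0, "rx": 0, "ry": 0, "rz": 0, "claw": 0.1}
    - {"dx": 0, "dy": 0, "dz": 0, "rx": 0, "ry": 0, "rz": 0, "claw": 0.1}

```text
time_s: 17.4
ee_pos: [0.3756, 0.0348, 0.1225]
eef_rot: [3.141, -0.0, 1.369]
force: [0.1, -0.4, 1.1]
grip_width: 0.0845
grip_force: 0.0
```

```bash
python3 - <<'E'
from h import *
p=measure('scene')
p=measure('top')
o=telemetry.get_obs();print(o['time_s'],o['ee_pos'],o['eef_rot'])
E
```

```text
scene dowel px [177.1 188.1] 317 c [ 0.5455 -0.1879] yaw -14.83 L 0.127
scene dowel px [242.8 202. ] 321 c [ 0.5699 -0.0037] yaw -12.69 L 0.123
scene line px [199.9 203.9] 35 c [ 0.5798 -0.119 ] yaw -13.12 L 0.106
top dowel px [260.  190.9] 360 c [ 0.5764 -0.006 ] yaw -12.84 L 0.122
top dowel px [330.8 199.8] 374 c [ 0.5467 -0.1893] yaw -15.09 L 0.122
top line px [301.1 199.6] 81 c [ 0.5527 -0.1136] yaw -12.81 L 0.163
17.5 [0.37854974 0.03431647 0.12282068] [ 3.13952972e+00 -3.64112386e-04  1.36823545e+00]
```

Request:
step_arm:
  plan:
    - {"dx": 0, "dy": 0, "dz": 0, "rx": 0, "ry": 0, "rz": 0.038, "claw": 0.1}
    - {"dx": -0.298, "dy": 0.366, "dz": 0, "rx": 0, "ry": 0, "rz": 0, "claw": 0.1}
    - {"dx": -0.298, "dy": 0.366, "dz": 0, "rx": 0, "ry": 0, "rz": 0, "claw": 0.1}
    - {"dx": -0.298, "dy": 0.366, "dz": 0, "rx": 0, "ry": 0, "rz": 0, "claw": 0.1}
    - {"dx": -0.298, "dy": 0.366, "dz": 0, "rx": 0, "ry": 0, "rz": 0, "claw": 0.1}
    - {"dx": -0.298, "dy": 0.366, "dz": 0, "rx": 0, "ry": 0, "rz": 0, "claw": 0.1}
    - {"dx": -0.298, "dy": 0.366, "dz": 0, "rx": 0, "ry": 0, "rz": 0, "claw": 0.1}
    - {"dx": 0, "dy": 0, "dz": 0.4, "rx": 0, "ry": 0, "rz": 0, "claw": 0.1}
    - {"dx": 0, "dy": 0, "dz": 0.18, "rx": 0, "ry": 0, "rz": 0, "claw": 0.1}
    - {"dx": 0, "dy": 0, "dz": 0, "rx": 0, "ry": 0, "rz": 0, "claw": 0.1}

```text
time_s: 18.5
ee_pos: [0.5429, -0.1957, 0.0608]
eef_rot: [-3.137, -0.001, 1.307]
force: [-0.2, -0.2, -0.2]
grip_width: 0.0846
grip_force: 0.0
```

Request:
step_arm:
  plan:
    - {"dx": 0, "dy": 0, "dz": 0, "rx": 0, "ry": 0, "rz": 0, "claw": 0.1}

```text
time_s: 18.6
ee_pos: [0.5443, -0.1958, 0.0643]
eef_rot: [3.141, 0.0, 1.308]
force: [0.4, -0.4, 0.2]
grip_width: 0.0847
grip_force: 0.0
```

Request:
step_arm:
  plan:
    - {"dx": 0.008, "dy": 0, "dz": 0.08, "rx": 0, "ry": 0, "rz": 0, "claw": 0.1}
    - {"dx": 0, "dy": 0, "dz": 0.028, "rx": 0, "ry": 0, "rz": 0, "claw": 0.1}
    - {"dx": 0, "dy": 0, "dz": 0.006, "rx": 0, "ry": 0, "rz": 0, "claw": 0.1}
    - {"dx": 0, "dy": 0, "dz": 0, "rx": 0, "ry": 0, "rz": 0, "claw": 0.1}

```text
time_s: 19.0
ee_pos: [0.5442, -0.1947, 0.0531]
eef_rot: [3.141, 0.0, 1.308]
force: [0.1, 0.6, 3.4]
grip_width: 0.0843
grip_force: 1.7
```

Request:
step_arm:
  plan:
    - {"dx": 0.03, "dy": 0, "dz": 0.001, "rx": 0, "ry": 0, "rz": 0, "claw": 0.1}
    - {"dx": 0.05, "dy": 0, "dz": 0, "rx": 0, "ry": 0, "rz": 0, "claw": 0.1}
    - {"dx": 0.05, "dy": 0, "dz": 0, "rx": 0, "ry": 0, "rz": 0, "claw": 0.1}
    - {"dx": 0.05, "dy": 0, "dz": 0, "rx": 0, "ry": 0, "rz": 0, "claw": 0.1}
    - {"dx": 0.04, "dy": 0, "dz": 0, "rx": 0, "ry": 0, "rz": 0, "claw": 0.1}
    - {"dx": 0.03, "dy": 0, "dz": 0, "rx": 0, "ry": 0, "rz": 0, "claw": 0.1}
    - {"dx": 0, "dy": 0, "dz": 0, "rx": 0, "ry": 0, "rz": 0, "claw": 0.1}
    - {"dx": 0, "dy": 0, "dz": 0, "rx": 0, "ry": 0, "rz": 0, "claw": 0.1}

```text
time_s: 19.8
ee_pos: [0.5508, -0.1703, 0.0531]
eef_rot: [3.14, 0.0, 1.308]
force: [0.0, 0.4, 5.7]
grip_width: 0.0842
grip_force: 3.0
```

Request:
step_arm:
  plan:
    - {"dx": 0, "dy": 0, "dz": -0.08, "rx": 0, "ry": 0, "rz": 0, "claw": 0.1}
    - {"dx": -0.125, "dy": 0, "dz": 0, "rx": 0, "ry": 0, "rz": 0, "claw": 0.1}
    - {"dx": 0, "dy": 0, "dz": 0, "rx": 0, "ry": 0, "rz": 0, "claw": 0.1}
    - {"dx": 0, "dy": 0, "dz": 0.06, "rx": 0, "ry": 0, "rz": 0, "claw": 0.1}
    - {"dx": 0, "dy": 0, "dz": 0.017, "rx": 0, "ry": 0, "rz": 0, "claw": 0.1}
    - {"dx": 0, "dy": 0, "dz": 0.002, "rx": 0, "ry": 0, "rz": 0, "claw": 0.1}
    - {"dx": 0, "dy": 0, "dz": 0, "rx": 0, "ry": 0, "rz": 0, "claw": 0.1}

```text
time_s: 20.5
ee_pos: [0.5472, -0.1826, 0.0529]
eef_rot: [3.141, 0.0, 1.308]
force: [-2.8, 0.4, 11.0]
grip_width: 0.0848
grip_force: 5.2
```

Request:
step_arm:
  plan:
    - {"dx": 0.03, "dy": 0, "dz": -0.001, "rx": 0, "ry": 0, "rz": 0, "claw": 0.1}
    - {"dx": 0.05, "dy": 0, "dz": 0, "rx": 0, "ry": 0, "rz": 0, "claw": 0.1}
    - {"dx": 0.05, "dy": 0, "dz": 0, "rx": 0, "ry": 0, "rz": 0, "claw": 0.1}
    - {"dx": 0.05, "dy": 0, "dz": 0, "rx": 0, "ry": 0, "rz": 0, "claw": 0.1}
    - {"dx": 0.04, "dy": 0, "dz": 0, "rx": 0, "ry": 0, "rz": 0, "claw": 0.1}
    - {"dx": 0.03, "dy": 0, "dz": 0, "rx": 0, "ry": 0, "rz": 0, "claw": 0.1}
    - {"dx": 0, "dy": 0, "dz": 0, "rx": 0, "ry": 0, "rz": 0, "claw": 0.1}
    - {"dx": 0, "dy": 0, "dz": 0, "rx": 0, "ry": 0, "rz": 0, "claw": 0.1}

```text
time_s: 21.3
ee_pos: [0.5538, -0.1582, 0.053]
eef_rot: [3.141, -0.0, 1.308]
force: [-3.6, 1.1, 10.1]
grip_width: 0.0848
grip_force: 5.2
```

Request:
step_arm:
  plan:
    - {"dx": 0, "dy": 0, "dz": -0.08, "rx": 0, "ry": 0, "rz": 0, "claw": 0.1}
    - {"dx": -0.125, "dy": 0, "dz": 0, "rx": 0, "ry": 0, "rz": 0, "claw": 0.1}
    - {"dx": 0, "dy": 0, "dz": 0, "rx": 0, "ry": 0, "rz": 0, "claw": 0.1}
    - {"dx": 0, "dy": 0, "dz": 0.06, "rx": 0, "ry": 0, "rz": 0, "claw": 0.1}
    - {"dx": 0, "dy": 0, "dz": 0.016, "rx": 0, "ry": 0, "rz": 0, "claw": 0.1}
    - {"dx": 0, "dy": 0, "dz": 0.002, "rx": 0, "ry": 0, "rz": 0, "claw": 0.1}
    - {"dx": 0, "dy": 0, "dz": 0, "rx": 0, "ry": 0, "rz": 0, "claw": 0.1}

```text
time_s: 22.0
ee_pos: [0.5504, -0.1705, 0.0529]
eef_rot: [3.142, 0.0, 1.308]
force: [-2.1, -0.4, 7.9]
grip_width: 0.0845
grip_force: 4.0
```

Request:
step_arm:
  plan:
    - {"dx": 0.03, "dy": 0, "dz": 0, "rx": 0, "ry": 0, "rz": 0, "claw": 0.1}
    - {"dx": 0.05, "dy": 0, "dz": 0, "rx": 0, "ry": 0, "rz": 0, "claw": 0.1}
    - {"dx": 0.05, "dy": 0, "dz": 0, "rx": 0, "ry": 0, "rz": 0, "claw": 0.1}
    - {"dx": 0.05, "dy": 0, "dz": 0, "rx": 0, "ry": 0, "rz": 0, "claw": 0.1}
    - {"dx": 0.04, "dy": 0, "dz": 0, "rx": 0, "ry": 0, "rz": 0, "claw": 0.1}
    - {"dx": 0.03, "dy": 0, "dz": 0, "rx": 0, "ry": 0, "rz": 0, "claw": 0.1}
    - {"dx": 0, "dy": 0, "dz": 0, "rx": 0, "ry": 0, "rz": 0, "claw": 0.1}
    - {"dx": 0, "dy": 0, "dz": 0, "rx": 0, "ry": 0, "rz": 0, "claw": 0.1}

```text
time_s: 22.8
ee_pos: [0.557, -0.1461, 0.053]
eef_rot: [3.141, -0.0, 1.308]
force: [-1.8, 1.2, 8.3]
grip_width: 0.0845
grip_force: 4.5
```

Request:
step_arm:
  plan:
    - {"dx": 0, "dy": 0, "dz": -0.1, "rx": 0, "ry": 0, "rz": 0, "claw": 0.1}
    - {"dx": 0, "dy": -0.3, "dz": -0.4, "rx": 0, "ry": 0, "rz": 0, "claw": 0.1}
    - {"dx": 0, "dy": -0.45, "dz": -0.2, "rx": 0, "ry": 0, "rz": 0, "claw": 0.1}
    - {"dx": 0, "dy": -0.48, "dz": 0, "rx": 0, "ry": 0, "rz": 0, "claw": 0.1}
    - {"dx": 0, "dy": -0.48, "dz": 0, "rx": 0, "ry": 0, "rz": 0, "claw": 0.1}
    - {"dx": 0, "dy": -0.1, "dz": 0, "rx": 0, "ry": 0, "rz": 0, "claw": 0.1}
    - {"dx": 0, "dy": 0, "dz": 0, "rx": 0, "ry": 0, "rz": 0, "claw": 0.1}

```text
time_s: 23.5
ee_pos: [0.3817, -0.0992, 0.1234]
eef_rot: [3.14, 0.0, 1.308]
force: [1.6, -0.3, 0.3]
grip_width: 0.0849
grip_force: 0.0
```

```bash
python3 - <<'E'
from h import *
p=measure('scene')
p=measure('top')
o=telemetry.get_obs();print(o['time_s'],o['ee_pos'],o['eef_rot'])
E
```

```text
scene dowel px [189.9 192.1] 317 c [ 0.5553 -0.1506] yaw -14.8 L 0.128
scene dowel px [242.7 202.2] 323 c [ 0.5727 -0.0043] yaw -12.66 L 0.129
scene line px [200.2 203.1] 34 c [ 0.5798 -0.1191] yaw -13.36 L 0.106
top dowel px [260. 191.] 361 c [ 0.5764 -0.0061] yaw -12.86 L 0.122
top dowel px [316.3 196.5] 369 c [ 0.5567 -0.152 ] yaw -15.05 L 0.121
top line px [301.1 199.2] 81 c [ 0.5528 -0.1135] yaw -12.83 L 0.163
top line px [316.4 230.6] 411 c [ 0.4678 -0.1503] yaw 77.34 L 0.088
23.6 [ 0.38328398 -0.09973809  0.12327943] [3.14017936e+00 7.82413972e-05 1.30806194e+00]
```

Request:
step_arm:
  plan:
    - {"dx": -0.114, "dy": 0.2, "dz": 0, "rx": 0, "ry": 0, "rz": 0, "claw": 0.1}
    - {"dx": 0, "dy": 0.4, "dz": 0, "rx": 0, "ry": 0, "rz": 0, "claw": 0.1}
    - {"dx": 0, "dy": 0.45, "dz": 0, "rx": 0, "ry": 0, "rz": 0, "claw": 0.1}
    - {"dx": 0, "dy": 0.45, "dz": 0, "rx": 0, "ry": 0, "rz": 0, "claw": 0.1}
    - {"dx": 0, "dy": 0.302, "dz": 0.2, "rx": 0, "ry": 0, "rz": 0, "claw": 0.1}
    - {"dx": 0, "dy": 0, "dz": 0.39, "rx": 0, "ry": 0, "rz": 0, "claw": 0.1}
    - {"dx": 0, "dy": 0, "dz": 0, "rx": 0, "ry": 0, "rz": 0, "claw": 0.1}
    - {"dx": 0, "dy": 0, "dz": 0.09, "rx": 0, "ry": 0, "rz": 0, "claw": 0.1}
    - {"dx": 0, "dy": 0, "dz": 0.022, "rx": 0, "ry": 0, "rz": 0, "claw": 0.1}
    - {"dx": 0, "dy": 0, "dz": 0.001, "rx": 0, "ry": 0, "rz": 0, "claw": 0.1}

```text
time_s: 24.6
ee_pos: [0.5536, -0.1573, 0.0537]
eef_rot: [3.14, 0.0, 1.308]
force: [0.5, -0.1, -0.4]
grip_width: 0.0847
grip_force: 0.0
```

Request:
step_arm:
  plan:
    - {"dx": 0, "dy": 0, "dz": 0, "rx": 0, "ry": 0, "rz": 0, "claw": 0.1}

```text
time_s: 24.7
ee_pos: [0.5536, -0.1573, 0.0537]
eef_rot: [3.14, 0.0, 1.308]
force: [0.6, 0.1, 0.9]
grip_width: 0.0844
grip_force: 0.0
```

Press 0.6 mm more, roll, step back.

Request:
step_arm:
  plan:
    - {"dx": 0, "dy": 0, "dz": 0.007, "rx": 0, "ry": 0, "rz": 0, "claw": 0.1}
    - {"dx": 0, "dy": 0, "dz": 0, "rx": 0, "ry": 0, "rz": 0, "claw": 0.1}
    - {"dx": 0.03, "dy": 0, "dz": 0, "rx": 0, "ry": 0, "rz": 0, "claw": 0.1}
    - {"dx": 0.05, "dy": 0, "dz": 0, "rx": 0, "ry": 0, "rz": 0, "claw": 0.1}
    - {"dx": 0.05, "dy": 0, "dz": 0, "rx": 0, "ry": 0, "rz": 0, "claw": 0.1}
    - {"dx": 0.05, "dy": 0, "dz": 0, "rx": 0, "ry": 0, "rz": 0, "claw": 0.1}
    - {"dx": 0.04, "dy": 0, "dz": 0, "rx": 0, "ry": 0, "rz": 0, "claw": 0.1}
    - {"dx": 0.03, "dy": 0, "dz": 0, "rx": 0, "ry": 0, "rz": 0, "claw": 0.1}
    - {"dx": 0, "dy": 0, "dz": 0, "rx": 0, "ry": 0, "rz": 0, "claw": 0.1}
    - {"dx": 0, "dy": 0, "dz": 0, "rx": 0, "ry": 0, "rz": 0, "claw": 0.1}

```text
time_s: 25.7
ee_pos: [0.5601, -0.133, 0.053]
eef_rot: [3.14, 0.0, 1.308]
force: [-1.5, 0.5, 6.3]
grip_width: 0.0848
grip_force: 3.5
```

Request:
step_arm:
  plan:
    - {"dx": 0, "dy": 0, "dz": -0.08, "rx": 0, "ry": 0, "rz": 0, "claw": 0.1}
    - {"dx": -0.125, "dy": 0, "dz": 0, "rx": 0, "ry": 0, "rz": 0, "claw": 0.1}
    - {"dx": 0, "dy": 0, "dz": 0, "rx": 0, "ry": 0, "rz": 0, "claw": 0.1}
    - {"dx": 0, "dy": 0, "dz": 0.06, "rx": 0, "ry": 0, "rz": 0, "claw": 0.1}
    - {"dx": 0, "dy": 0, "dz": 0.017, "rx": 0, "ry": 0, "rz": 0, "claw": 0.1}
    - {"dx": 0, "dy": 0, "dz": 0.002, "rx": 0, "ry": 0, "rz": 0, "claw": 0.1}
    - {"dx": 0, "dy": 0, "dz": 0, "rx": 0, "ry": 0, "rz": 0, "claw": 0.1}

```text
time_s: 26.4
ee_pos: [0.5567, -0.1452, 0.0527]
eef_rot: [3.141, 0.0, 1.308]
force: [-4.5, -0.0, 15.1]
grip_width: 0.0848
grip_force: 7.5
```

Request:
step_arm:
  plan:
    - {"dx": 0.03, "dy": 0, "dz": 0, "rx": 0, "ry": 0, "rz": -0.005, "claw": 0.1}
    - {"dx": 0.05, "dy": 0, "dz": 0, "rx": 0, "ry": 0, "rz": -0.006, "claw": 0.1}
    - {"dx": 0.05, "dy": 0, "dz": 0, "rx": 0, "ry": 0, "rz": -0.006, "claw": 0.1}
    - {"dx": 0.05, "dy": 0, "dz": 0, "rx": 0, "ry": 0, "rz": -0.006, "claw": 0.1}
    - {"dx": 0.04, "dy": 0, "dz": 0, "rx": 0, "ry": 0, "rz": -0.006, "claw": 0.1}
    - {"dx": 0.02, "dy": 0, "dz": 0, "rx": 0, "ry": 0, "rz": 0, "claw": 0.1}
    - {"dx": 0, "dy": 0, "dz": 0, "rx": 0, "ry": 0, "rz": 0, "claw": 0.1}
    - {"dx": 0, "dy": 0, "dz": 0, "rx": 0, "ry": 0, "rz": 0, "claw": 0.1}

```text
time_s: 27.2
ee_pos: [0.5629, -0.1218, 0.0528]
eef_rot: [3.139, -0.0, 1.354]
force: [-0.4, 0.9, 14.0]
grip_width: 0.0846
grip_force: 7.0
```

Request:
step_arm:
  plan:
    - {"dx": 0, "dy": 0, "dz": -0.1, "rx": 0, "ry": 0, "rz": 0, "claw": 0.1}
    - {"dx": 0, "dy": -0.3, "dz": -0.4, "rx": 0, "ry": 0, "rz": 0, "claw": 0.1}
    - {"dx": 0, "dy": -0.45, "dz": -0.2, "rx": 0, "ry": 0, "rz": 0, "claw": 0.1}
    - {"dx": 0, "dy": -0.48, "dz": 0, "rx": 0, "ry": 0, "rz": 0, "claw": 0.1}
    - {"dx": 0, "dy": -0.48, "dz": 0, "rx": 0, "ry": 0, "rz": 0, "claw": 0.1}
    - {"dx": 0, "dy": -0.1, "dz": 0, "rx": 0, "ry": 0, "rz": 0, "claw": 0.1}
    - {"dx": 0, "dy": 0, "dz": 0, "rx": 0, "ry": 0, "rz": 0, "claw": 0.1}

```text
time_s: 27.9
ee_pos: [0.3849, -0.0827, 0.1223]
eef_rot: [3.141, 0.0, 1.354]
force: [-0.1, 0.4, 0.7]
grip_width: 0.0845
grip_force: 0.0
```

```bash
python3 - <<'E'
from h import *
p=measure('scene')
p=measure('top')
o=telemetry.get_obs();print(o['time_s'],o['ee_pos'],o['eef_rot'])
E
```

```text
scene dowel px [198.2 195.1] 315 c [ 0.5618 -0.1261] yaw -13.05 L 0.127
scene dowel px [242.4 202.7] 334 c [ 0.5735 -0.0046] yaw -12.87 L 0.13
scene line px [203.4 195.7] 80 c [ 0.5512 -0.1137] yaw -12.86 L 0.165
top dowel px [260.  190.9] 366 c [ 0.5761 -0.006 ] yaw -12.75 L 0.122
top dowel px [306.5 194.6] 391 c [ 0.563  -0.1268] yaw -12.62 L 0.121
top line px [306.8 228.7] 416 c [ 0.4732 -0.1256] yaw 76.02 L 0.086
28.0 [ 0.38655445 -0.0831045   0.12226805] [3.14038960e+00 7.23944517e-05 1.35368059e+00]
```

Request:
step_arm:
  plan:
    - {"dx": -0.1, "dy": 0.2, "dz": 0, "rx": 0, "ry": 0, "rz": 0, "claw": 0.1}
    - {"dx": 0, "dy": 0.4, "dz": 0, "rx": 0, "ry": 0, "rz": 0, "claw": 0.1}
    - {"dx": 0, "dy": 0.45, "dz": 0, "rx": 0, "ry": 0, "rz": 0, "claw": 0.1}
    - {"dx": 0, "dy": 0.45, "dz": 0, "rx": 0, "ry": 0, "rz": 0, "claw": 0.1}
    - {"dx": 0, "dy": 0.31, "dz": 0.2, "rx": 0, "ry": 0, "rz": 0, "claw": 0.1}
    - {"dx": 0, "dy": 0, "dz": 0.38, "rx": 0, "ry": 0, "rz": 0, "claw": 0.1}
    - {"dx": 0, "dy": 0, "dz": 0, "rx": 0, "ry": 0, "rz": 0, "claw": 0.1}
    - {"dx": 0, "dy": 0, "dz": 0.09, "rx": 0, "ry": 0, "rz": 0, "claw": 0.1}
    - {"dx": 0, "dy": 0, "dz": 0.024, "rx": 0, "ry": 0, "rz": 0, "claw": 0.1}
    - {"dx": 0, "dy": 0, "dz": 0, "rx": 0, "ry": 0, "rz": 0, "claw": 0.1}

```text
time_s: 29.0
ee_pos: [0.5604, -0.1317, 0.0537]
eef_rot: [3.14, 0.0, 1.354]
force: [0.1, -0.2, 0.4]
grip_width: 0.0842
grip_force: 0.0
```

Request:
step_arm:
  plan:
    - {"dx": 0, "dy": 0, "dz": 0.002, "rx": 0, "ry": 0, "rz": 0, "claw": 0.1}
    - {"dx": 0, "dy": 0, "dz": 0, "rx": 0, "ry": 0, "rz": 0, "claw": 0.1}

```text
time_s: 29.2
ee_pos: [0.5603, -0.1317, 0.0532]
eef_rot: [3.14, 0.0, 1.354]
force: [0.9, -0.0, 2.3]
grip_width: 0.0846
grip_force: 1.1
```

Request:
step_arm:
  plan:
    - {"dx": 0, "dy": 0, "dz": 0.003, "rx": 0, "ry": 0, "rz": 0, "claw": 0.1}
    - {"dx": 0.02, "dy": 0, "dz": 0, "rx": 0, "ry": 0, "rz": 0, "claw": 0.1}
    - {"dx": 0.045, "dy": 0, "dz": 0, "rx": 0, "ry": 0, "rz": 0, "claw": 0.1}
    - {"dx": 0.05, "dy": 0, "dz": 0, "rx": 0, "ry": 0, "rz": 0, "claw": 0.1}
    - {"dx": 0.05, "dy": 0, "dz": 0, "rx": 0, "ry": 0, "rz": 0, "claw": 0.1}
    - {"dx": 0.035, "dy": 0, "dz": 0, "rx": 0, "ry": 0, "rz": 0, "claw": 0.1}
    - {"dx": 0.015, "dy": 0, "dz": 0, "rx": 0, "ry": 0, "rz": 0, "claw": 0.1}
    - {"dx": 0, "dy": 0, "dz": 0, "rx": 0, "ry": 0, "rz": 0, "claw": 0.1}
    - {"dx": 0, "dy": 0, "dz": 0, "rx": 0, "ry": 0, "rz": 0, "claw": 0.1}

```text
time_s: 30.1
ee_pos: [0.5651, -0.1106, 0.053]
eef_rot: [3.14, 0.0, 1.354]
force: [-1.0, 0.3, 7.2]
grip_width: 0.0848
grip_force: 3.6
```

Request:
step_arm:
  plan:
    - {"dx": 0, "dy": 0, "dz": -0.1, "rx": 0, "ry": 0, "rz": 0, "claw": 0.1}
    - {"dx": 0, "dy": -0.3, "dz": -0.4, "rx": 0, "ry": 0, "rz": 0, "claw": 0.1}
    - {"dx": 0, "dy": -0.45, "dz": -0.2, "rx": 0, "ry": 0, "rz": 0, "claw": 0.1}
    - {"dx": 0, "dy": -0.48, "dz": 0, "rx": 0, "ry": 0, "rz": 0, "claw": 0.1}
    - {"dx": 0, "dy": -0.48, "dz": 0, "rx": 0, "ry": 0, "rz": 0, "claw": 0.1}
    - {"dx": 0, "dy": -0.1, "dz": 0, "rx": 0, "ry": 0, "rz": 0, "claw": 0.1}
    - {"dx": 0, "dy": 0, "dz": 0, "rx": 0, "ry": 0, "rz": 0, "claw": 0.1}

```text
time_s: 30.8
ee_pos: [0.3876, -0.0715, 0.1229]
eef_rot: [3.14, 0.0, 1.354]
force: [1.3, -0.2, -0.2]
grip_width: 0.0844
grip_force: 0.0
```

```bash
python3 - <<'E'
from h import *
p=measure('scene')
p=measure('top');cv2.imwrite('pics/crop5.png',cv2.resize(cv2.cvtColor(p['img'][125:255,195:370],cv2.COLOR_RGB2BGR),None,fx=4,fy=4,interpolation=2))
o=telemetry.get_obs();print(o['time_s'],o['ee_pos'],o['eef_rot'])
E
```

```text
scene dowel px [202.  196.1] 319 c [ 0.5638 -0.1153] yaw -12.48 L 0.129
scene dowel px [242.6 202.4] 327 c [ 0.5731 -0.0044] yaw -12.58 L 0.129
top dowel px [260.  190.9] 360 c [ 0.5764 -0.006 ] yaw -12.74 L 0.122
top dowel px [302.8 193.6] 367 c [ 0.5651 -0.117 ] yaw -12.52 L 0.121
top line px [301.4 227.9] 420 c [ 0.4761 -0.1109] yaw 77.92 L 0.087
30.9 [ 0.38915478 -0.07193251  0.12271258] [3.13974524e+00 9.18646799e-05 1.35355243e+00]
```

View pics/crop5.png

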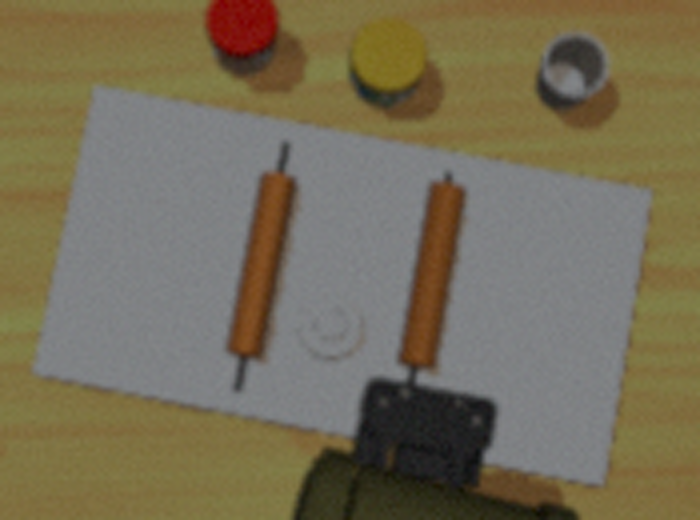

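Both dowels now cover their lines (crop (263,265) and (432,275)) with line ends showing at both ends. They measure within 1 mm across and 0.3° of parallel. The jars, pot and lid look unmoved, and the gripper is clear.

```bash
python3 -c "
from station import hand_in
print(hand_in())"
```

```text
the job is handed in; nothing more can be done
None
```

I rolled the left dowel and then the right onto their lines and handed the job in; both measured about 1 mm or less off centre across the line and within about 0.3° of parallel, though the right one sits about 12 mm towards the far end of its line, and I used both fingertips and slight twists while rolling to straighten each dowel by about 2°.

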